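# Send the locked loading carriage home under the sealing bridge

## Robot

A 6-joint arm with a two-finger parallel gripper is mounted at the origin on the work surface. World frame = base frame: x ahead of the robot, y to its left, z up, the work surface at z = 0. Lengths are in m, angles in rad, forces in N, time in s.
With the tool pointing down it reaches from about 0.375 to 0.9 m from the base axis. Payload 3.1 kg.
Tool frame: the origin (TCP) lies where the fingers leave the gripper's body, on its centre line; the fingertips stand 73 mm ahead of it and the grasp point (between the pads) lies 54 mm ahead of it; z points along the fingers, y is the line along which they close (so a half turn about z gives the same grasp; the last joint's range is limited). The gripper opens to 85 mm and grips with 20 to 120 N. Pads are 22 mm wide; open, the fingers measure 114 mm over their backs; the gripper's body (76 mm by 85 mm) begins 54 mm behind the grasp point. The pads swing forward as they close: fully open they stand 13 mm farther back than shut.
Start: joints at [-1.508, 0.527, 1.433, -0, 1.181, -0.178], TCP at [0.149, -0.607, 0.304] pointing down, gripper open.
Joint ranges: [-3.08, 3.08], [-0.75, 2.2], [0.22, 2.44], [-1.43, 4.57], [0, 2.65], [-2.85, 2.85]. Speed limits (rad/s): [2.79, 2.79, 3.14, 3.14, 3.14, 3.14].

## Interface

Orientations are given as a unit quaternion [x, y, z, w].
In Python, from station import manip gives the robot as it stands.
- The arm moves only by the shell command python3 -m crank 'ROWS' [FORCE]. ROWS is JSON, a list of rows, each an object with "dp": the shift along the tool's x, y, z normalised to -1 to 1, where 1 is 50 cm, a list of three; "delta_rot": the turn, a rotation vector about the tool's x, y, z normalised to -1 to 1, where 1 is 2 pi rad, a list of three; "fingers": the opening, from -1 (shut) to 1 (fully open). A call has 1 to 12 rows; each row shifts and turns the commanded pose from where the row before left it, along the tool's axes as they then stand; what a row does not reach is not made up. A row lasts 1/12 s, in which the tool goes at most 41.7 mm and 7.16 degrees, less where a joint would pass 70% of its speed; a pose out of reach is approached as far as the arm can. A call with a number of a shift or a turn outside -1 to 1 is refused whole. A call with a gripper value outside its range is refused whole. The fingers move at their own pace and stop on an object; FORCE is the grip in N (left out, the last holds). Time passes only in rows, so rows that do not move let the fingers close. It gives the time, the measured TCP pose, the force, the opening and the grip force at its end, in the units of the state.
- manip.sense(): the state, without advancing time (a new reading comes with each control period).
- manip.snapshot(name): name is "side" or "top" or "wrist"; returns (picture, depth): 384x512x3 uint8, red, green, blue; 384x512 float32, m along the optical axis (not along the pixel's ray), 0 where there is no reading.
- manip.camera_model(name): a dict with "fx", "fy", "cx", "cy" (pixels), "origin" and "attitude" of the camera in the world. Camera axes: x right, y up, looking along -z (the intrinsics and any distortion apply to the point x, -y, -z); pixel columns grow to the right and rows downward; lengths in m; the calibration is good to about 2 mm. A picture is of the moment at which its call begins: read the wrist's pose just before it. camera_model takes no time and is no camera call; for the wrist camera it gives the pose at the moment of the call.
- manip.sign_off(): hands the job in; it is judged then, once.
The state is a dict: "t": time; "q": joint angles; "qd": joint speeds; "tau": joint torques, N m; "tcp_pos": TCP position; "tool_rot": TCP orientation; "force": force on the tool from outside, world axes, zero at the start; "ft_torque": the same for the moment, N m; "finger_gap": opening from 0.0 (shut) to 1.0 (fully open); "gripper_force": force on a finger pad.
Only numpy, scipy, OpenCV 4.12 (cv2) and the standard library are available. Lean on these libraries where they do the work, as an engineer would, in place of code of your own. Each camera call takes 0.05 s, during which the arm holds its last target. There are 200 camera calls.

## Task

The loading carriage of the card-sealing station is locked at the open end of its rails. Press its round locking button down with the fingertips and, with the button held down, push the carriage along the rails under the blue bridge fully home against its end stop; then let go of the button so that it springs up and locks the carriage there. Only press and push: do not pick up the wooden card frame riding in the carriage or shift it out of its nest, and leave everything else on the bench where it is.

Things in the scene. Friction and masses are not known exactly. Their poses are not given: they have to be found in the camera images.
- station: The fixed sealing station, bolted to the bench: dark steel base plate 220 mm (its x) by 450 mm (its y) by 10 mm thick, with two guide rods and a blue steel bridge. Origin: centre of the base plate's underside, on the bench. Its +y axis is the direction in which the carriage slides home; z is up. The bridge spans the rails from y = 80 to 140 mm, underside of its plate 80 mm and top about 130 mm above the bench; 216 mm wide in x.
- carriage (a joint): Sliding position of the aluminium carriage along the station's +y, in m: 0 at the open end (it starts at 0 to 0.0025), 0.142 against the end stop. About 2.5 N of rail friction. A catch on the button meshes with a toothed bar (14 mm pitch) below the deck, so with the button up the carriage has only up to 3 mm of play; if the button is released on the way, the catch locks in the next tooth gap, within 14 mm. The last gap holds the carriage between 0.1395 and 0.142.
- lock_button (a joint): How far the locking button is pressed down, in m: 0 up, 0.008 fully down. The spring takes 1.5 N to start and 5 N fully down. The catch clears the teeth from 0.0055 on; it springs back up by itself in a tooth gap.
- button_top (a point): Centre of the top face of the round black locking button, 34 mm in diameter, on the open end of the carriage (rides with it). Unpressed, 57 mm above the bench, 15 mm above the carriage's deck. Axes parallel to the station's; it is pressed straight down.
- push_wall (a point): Top middle of the face, looking to the station's -y, of the carriage's upright push wall: 80 mm wide in x, 8 mm thick, face 25 mm to the +y side of the button's centre, from the deck (42 mm above the bench) to 76 mm above the bench. A fingertip that holds the button down can bear against this face as it pushes to +y.
- nest (a point): Centre of the carriage's nest floor, 42 mm above the bench, 101 mm to the +y side of the button; the nest is 148 mm (x) by 136 mm (y) inside, between the push wall and 8 mm high lips.
- card_frame: Loose wooden frame of 2 by 2 cells with yellow cards and small steel fittings, 144 by 130 by 14 mm, 0.25 kg, lying in the nest. Origin: centre of its underside. To stay in the nest.
- end_stop (a point): Middle of the face of the steel end-stop block (90 mm wide, top 55 mm above the bench) beyond the bridge, on its upper edge; the carriage's far edge meets this face when home.
- tape_roll: Bystander: roll of tape lying flat, 90 mm across, 45 mm high. Origin: centre of its underside. Not to be disturbed.
- jar: Bystander: round jar, 52 mm across, 70 mm high. Origin: centre of its underside. Not to be disturbed.
- screwdriver: Bystander: screwdriver lying along its x, about 200 mm long and under 35 mm high. Not to be disturbed.
- carton: Bystander: cardboard carton 60 by 100 by 50 mm high. Origin: centre of its underside. Not to be disturbed.
- fitting: Bystander: steel fitting, 32 mm across, 30 mm high. Origin: centre of its underside. Not to be disturbed.
- parts_bin: Bystander: open grey bin 120 by 160 by 50 mm high. Origin: centre of its underside. Not to be disturbed.
- card_stack: Bystander: stack of yellow cards 100 by 150 by 20 mm high. Origin: centre of its underside. Not to be disturbed.
Mind the look-alikes: they are no part of the job. What is shaped like the card_frame but black is not meant.

How it is judged:
By the outcome, as a careful person would: the job done as asked, in the order asked, and still so for the second after the job is handed in, with the robot touching nothing.
It also fails if it takes over 38 s, if anything falls off the work surface, if the arm or the gripper's body presses on something with over 40 N, if the wrist force passes 120 N, or if a joint passes its speed limit or range.

## Working session

There is one attempt and no reset: what is moved stays moved. The work goes in short steps, Python scripts to look and compute and a shell command to move; the robot and the scene stay as the last step left them, time stands still between calls to the robot, and variables do not carry over. Pictures are saved under pics/ and viewed, at most 10 in all, crops included, and the job is handed in when it is done.

```bash
ls; mkdir -p pics
cat > h.py <<'E'
import numpy as np,cv2
from station import manip
from scipy.spatial.transform import Rotation as R
def cam(n):
    c=manip.camera_model(n); A=np.array(c["attitude"],float)
    A=R.from_quat(A).as_matrix() if A.size==4 else A.reshape(3,3)
    return c,A,np.array(c["origin"])
def world(n,u,v,z=None,d=None,cm=None):
    c,A,o=cm or cam(n)
    r=A@np.array([(u-c["cx"])/c["fx"],-(v-c["cy"])/c["fy"],-1.])
    return o+r*(d if d is not None else (z-o[2])/r[2])
E
python3 - <<'E'
from h import *
for n in("top","side"):
    p,d=manip.snapshot(n); cv2.imwrite(f"pics/{n}0.png",p[:,:,::-1]); np.save(f"{n}d.npy",d); print(manip.camera_model(n))
s=manip.sense();print(s)
E
```

```text
pics
{'fx': 401.06608498613133, 'fy': 401.06608498613133, 'cx': 256.05366390208235, 'cy': 180.79110973846377, 'origin': array([ 0.36548448, -0.06292411,  1.54261288]), 'attitude': array([ 0.02842764, -0.0434614 , -0.70163951,  0.71063702])}
{'fx': 483.2737619007601, 'fy': 483.2737619007601, 'cx': 256.74265201829706, 'cy': 191.06146263967955, 'origin': array([0.0463377 , 0.80659485, 1.2844331 ]), 'attitude': array([-0.08402473,  0.33135578,  0.90911674, -0.23801248])}
{'t': 0.1, 'q': array([-1.50848209e+00,  5.28426969e-01,  1.43376386e+00, -1.58452293e-05,
        1.18142186e+00, -1.78502506e-01]), 'qd': array([ 1.31346978e-05, -1.99498930e-03, -2.87599145e-03, -4.14540176e-04,
       -1.46576145e-03, -5.09653702e-04]), 'tau': array([-1.06857383e-04, -4.43305027e+01, -1.78586930e+01, -2.36166288e-04,
        3.91411566e-03, -2.51164755e-05]), 'tcp_pos': array([ 0.14905201, -0.60644975,  0.30300158]), 'tool_rot': array([ 9.92758798e-01,  1.20120561e-01,  5.13288869e-05, -1.00873850e-03]), 'force': array([-0.29229329,  0.89458719,  0.33993164]), 'ft_torque': array([ 0.08473923, -0.0434341 ,  0.0071148 ]), 'gripper_force': 0.0, 'finger_gap': 1.0007421340978737}
```

View pics/top0.png

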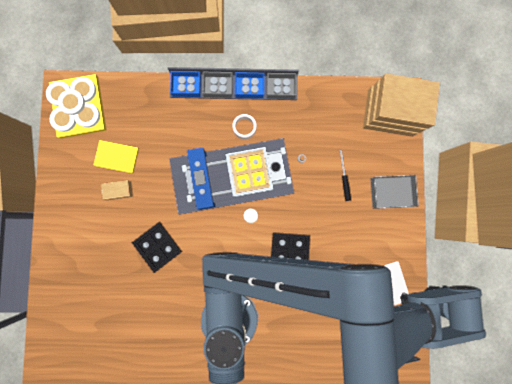

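View pics/side0.png

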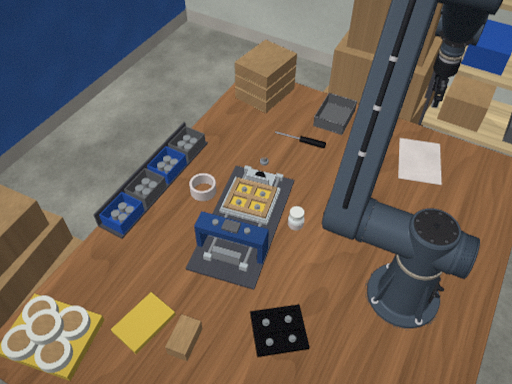

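The top view shows the station, with the button at about (276,167), the frame at (250,171) and the bridge at (200,180), so station +y points image-left. The side view agrees, with the button at about (260,175) and the bridge at (232,235).

```bash
cat > m.py <<'E'
from h import *
p=cv2.imread("pics/top0.png");cm=cam("top")
hsv=cv2.cvtColor(p,cv2.COLOR_BGR2HSV)
def comps(m,roi,amin):
    k=np.zeros(m.shape,np.uint8);x0,y0,x1,y1=roi;k[y0:y1,x0:x1]=m[y0:y1,x0:x1]
    n,l,s,c=cv2.connectedComponentsWithStats(k); return [(c[i],s[i,4],(l==i).astype(np.uint8)) for i in range(1,n) if s[i,4]>=amin]
def rect(mask,z):
    pts=cv2.findContours(mask,0,1)[0][0][:,0]
    w=np.array([world("top",u,v,z=z,cm=cm)[:2] for u,v in pts],np.float32)
    return cv2.minAreaRect(w)
blue=cv2.inRange(hsv,(100,120,40),(130,255,255))
for c,a,m in comps(blue,(165,140,225,215),100): print("bridge",a,rect(m,.13))
yel=cv2.inRange(hsv,(20,120,120),(35,255,255))
yy=np.argwhere(yel[140:205,222:280])
ctr=yy.mean(0)+[140,222]; print("yellow",ctr[::-1],world("top",ctr[1],ctr[0],z=.052,cm=cm))
dark=cv2.inRange(hsv,(0,0,0),(180,255,60))
for c,a,m in comps(dark,(268,155,286,180),20): print("button",c,a,world("top",*c,z=.057,cm=cm))
plate=cv2.inRange(hsv,(100,0,30),(150,130,110))
for c,a,m in comps(plate,(165,130,300,220),300): print("plate",a,rect(m,.01))
d=np.load("topd.npy")
for u,v in((276,167),(250,171),(197,180)): print(world("top",u,v,d=d[v,u],cm=cm))
a=cv2.resize(p[130:225,160:305],None,fx=5,fy=5,interpolation=2)
cv2.imwrite("pics/crop1.png",a)
E
python3 m.py
```

```text
bridge 809 ((0.516436755657196, 0.10476502776145935), (0.2151799350976944, 0.06374913454055786), 11.04263973236084)
yellow [249.31365314 171.22509225] [ 0.55349905 -0.06811441  0.052     ]
button [275.19148936 166.36170213] 47 [ 0.57259693 -0.16466245  0.057     ]
[ 0.56981237 -0.16749268  0.06004437]
[ 0.55372847 -0.07064582  0.05718318]
[0.510038   0.11670079 0.12757396]
```

View pics/crop1.png

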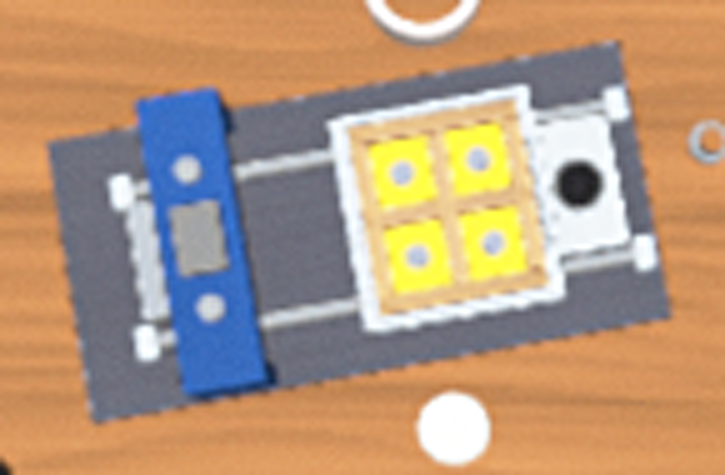

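The crop puts the button at crop (578,185), image (275.6,167). It lies at about (0.573,-0.165), and the station's +y is about 11.1° from world +y towards -x. The bridge measures 215 x 64 mm and the button–frame distance is 98 mm, both consistent with the given sizes. The tool's -y is already within 3° of station +y. I'm moving over the button with the fingers shut.

```bash
A='{"dp":[0.0608,-0.0391,0],"delta_rot":[0,0,0],"fingers":-1}'; python3 -m crank '[{"dp":[0.0608,-0.0391,0],"delta_rot":[0,0,0],"fingers":-1},{"dp":[0.0608,-0.0391,0],"delta_rot":[0,0,0],"fingers":-1},{"dp":[0.0608,-0.0391,0],"delta_rot":[0,0,0],"fingers":-1},{"dp":[0.0608,-0.0391,0],"delta_rot":[0,0,0],"fingers":-1},{"dp":[0.0608,-0.0391,0],"delta_rot":[0,0,0],"fingers":-1},{"dp":[0.0608,-0.0391,0],"delta_rot":[0,0,0],"fingers":-1},{"dp":[0.0608,-0.0391,0],"delta_rot":[0,0,0],"fingers":-1},{"dp":[0.0608,-0.0391,0],"delta_rot":[0,0,0],"fingers":-1},{"dp":[0.0608,-0.0391,0],"delta_rot":[0,0,0],"fingers":-1},{"dp":[0.0608,-0.0391,0],"delta_rot":[0,0,0],"fingers":-1},{"dp":[0.0608,-0.0391,0],"delta_rot":[0,0,0],"fingers":-1},{"dp":[0.0608,-0.0391,0],"delta_rot":[0,0,0],"fingers":-1}]' 40
python3 -m crank '[{"dp":[0.0608,-0.0391,0],"delta_rot":[0,0,0],"fingers":-1},{"dp":[0.0608,-0.0391,0],"delta_rot":[0,0,0],"fingers":-1},{"dp":[0.0608,-0.0391,0],"delta_rot":[0,0,0],"fingers":-1},{"dp":[0.05,-0.03,0],"delta_rot":[0,0,0],"fingers":-1},{"dp":[0.04,-0.02,0],"delta_rot":[0,0,0.0075],"fingers":-1},{"dp":[0,0,0],"delta_rot":[0,0,0],"fingers":-1},{"dp":[0,0,0],"delta_rot":[0,0,0],"fingers":-1}]'
cat > w.py <<'E'
import sys
from h import *
s=manip.sense();cm=cam("wrist");p,d=manip.snapshot("wrist");cv2.imwrite(f"pics/{sys.argv[1]}.png",p[:,:,::-1]);np.save("wd.npy",d)
import pickle;pickle.dump((cm,s),open("w.pkl","wb"))
T=R.from_quat(s["tool_rot"]).as_matrix();print(s["tcp_pos"],T.round(4).tolist(),s["t"])
E
python3 w.py w1
```

```text
t: 1.1
tcp_pos: [0.4482, -0.2905, 0.3036]
tool_rot: [0.993, 0.12, -0.0, -0.0]
force: [0.4, -1.2, -0.5]
finger_gap: -0.002
gripper_force: 0.0
t: 1.68
tcp_pos: [0.56, -0.1773, 0.3033]
tool_rot: [0.995, 0.098, -0.001, -0.0]
force: [0.9, 0.2, -0.3]
finger_gap: 0.003
gripper_force: 0.0
[ 0.56001131 -0.17734464  0.30332325] [[0.9807, 0.1956, -0.0012], [0.1956, -0.9807, 0.0001], [-0.0011, -0.0004, -1.0]] 1.6833
```

View pics/w1.png

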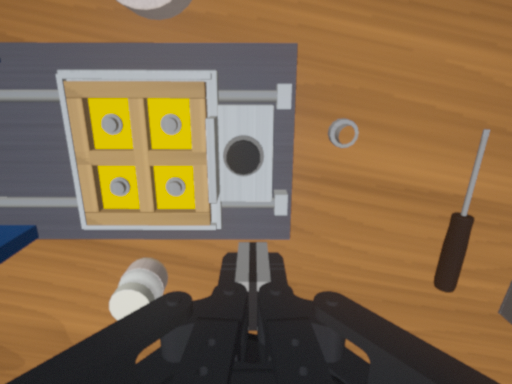

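The wrist view shows the button at about (243,157) and the push wall at about column 212. The rails are almost level in the image.

Run:
```python
from h import *;import pickle
cm,s=pickle.load(open("w.pkl","rb"));p=cv2.imread("pics/w1.png");d=np.load("wd.npy")
T=R.from_quat(s["tool_rot"]).as_matrix()
g=cv2.cvtColor(p,cv2.COLOR_BGR2GRAY);k=np.zeros_like(g);k[130:185,222:265]=(g[130:185,222:265]<70)
n,l,st,c=cv2.connectedComponentsWithStats(k);i=1+st[1:,4].argmax()
(b,r)=cv2.minEnclosingCircle(np.argwhere(l==i)[:,::-1].astype(np.float32))
B=world("",*c[i],z=.057,cm=cm);print("button",c[i],b,r,B,"depthz",world("",*c[i],d=d[int(c[i][1]),int(c[i][0])],cm=cm)[2])
print("diam",2*r/cm[0]["fx"]*(cm[2][2]-.057))
# plate lower edge rows: lower boundary (dark->wood) and upper
P={"lo":[], "up":[]}
hsv=cv2.cvtColor(p,cv2.COLOR_BGR2HSV);pl=hsv[...,2]<110
for u in range(50,285,5):
    P["up"].append(world("",u,20+np.argmax(pl[20:80,u]),z=.01,cm=cm)[:2])
    if u>170 and u<230 or u<100: P["lo"].append(world("",u,260-np.argmax(pl[210:260,u][::-1]),z=.01,cm=cm)[:2])
for k,v in P.items():
    f=cv2.fitLine(np.array(v,np.float32),cv2.DIST_HUBER,0,.001,.001).ravel();print(k,f,np.degrees(np.arctan2(f[1],f[0]))%180)
dl=T.T@(B-s["tcp_pos"]);print("tool offset to button",dl)
```

```text
button [243.01595092 156.93006135] (243.0, 156.82691955566406) 16.396371841430664 [ 0.57509595 -0.164805    0.057     ] depthz 0.055550949957261786
diam 0.031709463211850135
lo [ 0.20434125 -0.9788997   0.44082224 -0.05455928] 101.79095
up [ 0.19144103 -0.98150414  0.66462445 -0.06560431] 101.036896
tool offset to button [ 0.01752396 -0.00925743  0.24630701]
```

```bash
python3 -m crank '[{"dp":[0.035,-0.0266,0],"delta_rot":[0,0,0],"fingers":-1},{"dp":[0,0,0.06],"delta_rot":[0,0,0],"fingers":-1},{"dp":[0,0,0.07],"delta_rot":[0,0,0],"fingers":-1},{"dp":[0,0,0.07],"delta_rot":[0,0,0],"fingers":-1},{"dp":[0,0,0.06],"delta_rot":[0,0,0],"fingers":-1},{"dp":[0,0,0.05],"delta_rot":[0,0,0],"fingers":-1},{"dp":[0,0,0.02],"delta_rot":[0,0,0],"fingers":-1},{"dp":[0,0,0],"delta_rot":[0,0,0],"fingers":-1},{"dp":[0,0,0],"delta_rot":[0,0,0],"fingers":-1}]'; python3 w.py w2
```

```text
t: 2.48
tcp_pos: [0.5741, -0.1629, 0.1392]
tool_rot: [0.995, 0.096, -0.0, 0.0]
force: [-0.1, -0.3, 0.7]
finger_gap: 0.001
gripper_force: 0.0
[ 0.57410684 -0.16293762  0.13919293] [[0.9815, 0.1914, -0.0002], [0.1914, -0.9815, -0.0001], [-0.0002, 0.0, -1.0]] 2.4833
```

View pics/w2.png

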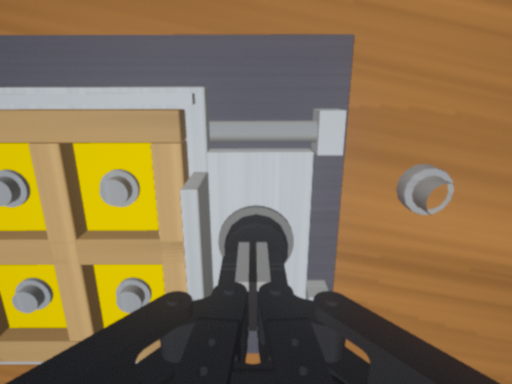

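The fingertips are above the button, around (255,250), with clear space to the wall. Next I press down.

```bash
python3 -m crank '[{"dp":[0,0,0.014],"delta_rot":[0,0,0],"fingers":-1},{"dp":[0,0,0.008],"delta_rot":[0,0,0],"fingers":-1},{"dp":[0,0,0.006],"delta_rot":[0,0,0],"fingers":-1},{"dp":[0,0,0.005],"delta_rot":[0,0,0],"fingers":-1},{"dp":[0,0,0],"delta_rot":[0,0,0],"fingers":-1},{"dp":[0,0,0],"delta_rot":[0,0,0],"fingers":-1},{"dp":[0,0,0],"delta_rot":[0,0,0],"fingers":-1}]'
```

```text
t: 3.12
tcp_pos: [0.5752, -0.1625, 0.1231]
tool_rot: [0.995, 0.097, 0.001, 0.001]
force: [1.7, -1.3, 4.2]
finger_gap: 0.002
gripper_force: 2.0
```

```bash
python3 -m crank '[{"dp":[0,0,0.004],"delta_rot":[0,0,0],"fingers":-1},{"dp":[0,0,0.002],"delta_rot":[0,0,0],"fingers":-1},{"dp":[0,0,0],"delta_rot":[0,0,0],"fingers":-1},{"dp":[0,0,0],"delta_rot":[0,0,0],"fingers":-1}]'
```

```text
t: 3.45
tcp_pos: [0.5753, -0.1625, 0.1215]
tool_rot: [0.995, 0.097, 0.001, 0.001]
force: [-0.4, -0.7, 14.7]
finger_gap: 0.003
gripper_force: 7.2
```

The button is fully down at 14.7 N. Now I push along tool -y.

```bash
python3 -m crank '[{"dp":[0,-0.01,0],"delta_rot":[0,0,0],"fingers":-1},{"dp":[0,-0.01,0],"delta_rot":[0,0,0],"fingers":-1},{"dp":[0,-0.016,0],"delta_rot":[0,0,0],"fingers":-1},{"dp":[0,-0.016,0],"delta_rot":[0,0,0],"fingers":-1},{"dp":[0,-0.016,0],"delta_rot":[0,0,0],"fingers":-1},{"dp":[0,-0.016,0],"delta_rot":[0,0,0],"fingers":-1},{"dp":[0,-0.01,0],"delta_rot":[0,0,0],"fingers":-1}]'; python3 w.py w3
```

```text
t: 4.03
tcp_pos: [0.5662, -0.1162, 0.1215]
tool_rot: [0.995, 0.097, 0.002, 0.001]
force: [-1.3, -3.6, 14.3]
finger_gap: 0.003
gripper_force: 7.1
[ 0.56619605 -0.11624114  0.12149395] [[0.9811, 0.1933, 0.0033], [0.1933, -0.9811, -0.0023], [0.0028, 0.0029, -1.0]] 4.0333
```

View pics/w3.png

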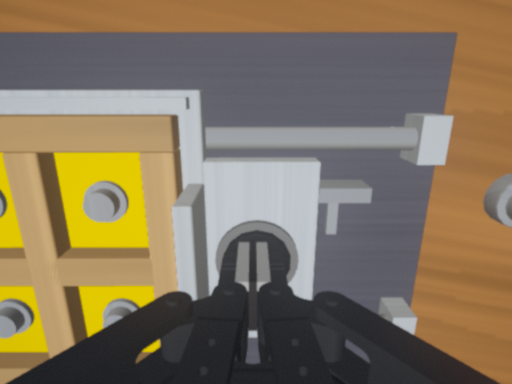

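The picture shows the carriage riding with the fingers, the button held down, and about 47 mm travelled. I'm continuing.

```bash
python3 -m crank '[{"dp":[0,-0.016,0],"delta_rot":[0,0,0],"fingers":-1},{"dp":[0,-0.016,0],"delta_rot":[0,0,0],"fingers":-1},{"dp":[0,-0.016,0],"delta_rot":[0,0,0],"fingers":-1},{"dp":[0,-0.016,0],"delta_rot":[0,0,0],"fingers":-1},{"dp":[0,-0.016,0],"delta_rot":[0,0,0],"fingers":-1},{"dp":[0,-0.016,0],"delta_rot":[0,0,0],"fingers":-1},{"dp":[0,-0.016,0],"delta_rot":[0,0,0],"fingers":-1},{"dp":[0,-0.016,0],"delta_rot":[0,0,0],"fingers":-1},{"dp":[0,-0.016,0],"delta_rot":[0,0,0],"fingers":-1},{"dp":[0,-0.016,0],"delta_rot":[0,0,0],"fingers":-1},{"dp":[0,-0.01,0],"delta_rot":[0,0,0],"fingers":-1},{"dp":[0,0,0],"delta_rot":[0,0,0],"fingers":-1}]'
```

```text
t: 5.08
tcp_pos: [0.5496, -0.0318, 0.1214]
tool_rot: [0.995, 0.097, 0.001, 0.0]
force: [-0.5, 0.4, 16.9]
finger_gap: 0.002
gripper_force: 8.3
```

```bash
python3 -m crank '[{"dp":[0,-0.006,0],"delta_rot":[0,0,0],"fingers":-1},{"dp":[0,-0.006,0],"delta_rot":[0,0,0],"fingers":-1},{"dp":[0,-0.006,0],"delta_rot":[0,0,0],"fingers":-1},{"dp":[0,0,0],"delta_rot":[0,0,0],"fingers":-1}]'; python3 -m crank '[{"dp":[0,-0.004,0],"delta_rot":[0,0,0],"fingers":-1},{"dp":[0,-0.004,0],"delta_rot":[0,0,0],"fingers":-1},{"dp":[0,0,0],"delta_rot":[0,0,0],"fingers":-1}]'
```

```text
t: 5.42
tcp_pos: [0.5483, -0.0244, 0.1215]
tool_rot: [0.995, 0.098, 0.002, 0.001]
force: [-1.3, -4.4, 15.0]
finger_gap: -0.001
gripper_force: 8.1
t: 5.67
tcp_pos: [0.5482, -0.0216, 0.1214]
tool_rot: [0.995, 0.098, 0.002, 0.002]
force: [-0.5, -7.5, 14.2]
finger_gap: 0.002
gripper_force: 7.2
```

```bash
python3 -m crank '[{"dp":[0,-0.006,0],"delta_rot":[0,0,0],"fingers":-1},{"dp":[0,-0.006,0],"delta_rot":[0,0,0],"fingers":-1},{"dp":[0,0,0],"delta_rot":[0,0,0],"fingers":-1}]'; python3 -m crank '[{"dp":[0,-0.006,0],"delta_rot":[0,0,0],"fingers":-1},{"dp":[0,-0.004,0],"delta_rot":[0,0,0],"fingers":-1},{"dp":[0,0,0],"delta_rot":[0,0,0],"fingers":-1}]'; python3 w.py w4
```

```text
t: 5.92
tcp_pos: [0.5477, -0.0157, 0.1214]
tool_rot: [0.995, 0.098, 0.003, 0.002]
force: [1.6, -6.1, 13.4]
finger_gap: 0.001
gripper_force: 6.9
t: 6.17
tcp_pos: [0.5476, -0.0149, 0.1215]
tool_rot: [0.995, 0.099, 0.004, 0.006]
force: [-0.8, -23.8, 10.7]
finger_gap: 0.0
gripper_force: 15.0
[ 0.54760772 -0.0148769   0.12148855] [[0.9803, 0.1975, 0.0082], [0.1976, -0.9802, -0.0108], [0.0059, 0.0122, -0.9999]] 6.1667
```

View pics/w4.png

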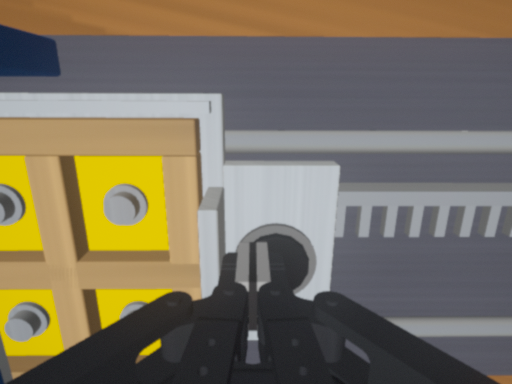

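The fingers have slid onto the wall and bear on it with 24 N against the stop, and the frame is still in its nest. I'm lifting straight up so the button springs up, then easing off the wall and rising.

```bash
python3 -m crank '[{"dp":[0,0,-0.012],"delta_rot":[0,0,0],"fingers":-1},{"dp":[0,0,-0.012],"delta_rot":[0,0,0],"fingers":-1},{"dp":[0,0,-0.01],"delta_rot":[0,0,0],"fingers":-1},{"dp":[0,0,0],"delta_rot":[0,0,0],"fingers":-1}]'; python3 -m crank '[{"dp":[0,0.016,0],"delta_rot":[0,0,0],"fingers":-1},{"dp":[0,0.016,0],"delta_rot":[0,0,0],"fingers":-1},{"dp":[0,0,0],"delta_rot":[0,0,0],"fingers":-1},{"dp":[0,0,-0.06],"delta_rot":[0,0,0],"fingers":-1},{"dp":[0,0,-0.07],"delta_rot":[0,0,0],"fingers":-1},{"dp":[0,0,-0.07],"delta_rot":[0,0,0],"fingers":-1},{"dp":[0,0,-0.07],"delta_rot":[0,0,0],"fingers":-1},{"dp":[0,0,0],"delta_rot":[0,0,0],"fingers":-1},{"dp":[0,0,0],"delta_rot":[0,0,0],"fingers":-1}]'; python3 w.py w5
python3 - <<'E'
from h import *;import pickle
cm,s=pickle.load(open("w.pkl","rb"));p=cv2.imread("pics/w5.png");d=np.load("wd.npy")
g=cv2.cvtColor(p,cv2.COLOR_BGR2GRAY)
for c in cv2.HoughCircles(cv2.medianBlur(g,3),3,1,30,param1=80,param2=16,minRadius=12,maxRadius=24)[0][:6]:
    u,v=int(c[0]),int(c[1]); B=world("",c[0],c[1],z=.057,cm=cm)
    print(c,B,"z",world("",u,v,d=d[v,u],cm=cm)[2],"g",g[v,u],"travel",(B[:2]-[.5751,-.1648])@[-.194,.981])
E
```

```text
t: 6.55
tcp_pos: [0.5472, -0.0143, 0.1363]
tool_rot: [0.995, 0.098, 0.003, 0.005]
force: [3.5, -20.3, -4.6]
finger_gap: -0.004
gripper_force: 10.4
t: 7.3
tcp_pos: [0.5477, -0.0239, 0.2733]
tool_rot: [0.995, 0.097, 0.002, 0.0]
force: [-0.2, -0.3, -0.6]
finger_gap: 0.001
gripper_force: 0.0
[ 0.54766775 -0.02386533  0.27325885] [[0.9812, 0.1932, 0.0036], [0.1932, -0.9812, -0.0003], [0.0034, 0.001, -1.0]] 7.3
[255.5 181.5  17.4] [ 0.54979063 -0.02648627  0.057     ] z 0.05661064872864163 g 76 travel 0.1405957907093025
[497.5 153.5  12.3] [ 0.61647336 -0.23107065  0.057     ] z 0.02120804325410941 g 138 travel -0.07303794220217485
[ 72.5 271.5  12.5] [0.42404423 0.1331393  0.057     ] z 0.12578841646935082 g 175 travel 0.3215832775446491
[ 46.5 140.5  13.2] [0.55057979 0.15956422 0.057     ] z 0.12546427736155152 g 175 travel 0.32295821689893006
```

View pics/w5.png

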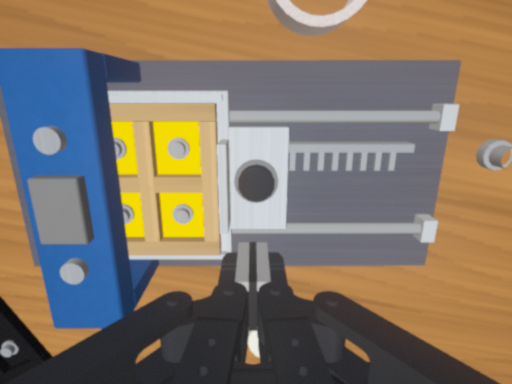

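The button at (256,181) is back up at 56.6 mm. The carriage has travelled about 0.1406 m, with the frame still in its nest and the robot clear of everything. I'm handing in.

```bash
python3 -c "
from station import manip;print(manip.sign_off())"
```

```text
the job is handed in; nothing more can be done
None
```

The carriage was pushed home against its end stop (about 0.141 m travelled by camera), the button sprang back up to 56.6 mm to lock it, the frame stayed in its nest, and the job is handed in; the sign-off gave no verdict.

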